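# Press the tool holder home in the presetting jig

## Task

Pull the drawer of the small drawer unit behind the lathe out to its stop and leave it open, take the slotted steel tool-holder block out of it, stand it on its foot between the rails of the presetting jig and slide it lengthwise against the sprung pin until its end meets the hard stop. Finish while still holding the block pressed against the stop with a firm but moderate push (as with a thumb, never ramming it): do not let go, or the pin pushes it back. Leave the bottle, the tin and the tape roll where they stand.

Things in the scene. Friction and masses are not known exactly. Their poses are not given: they have to be found in the camera images.
- drawer_unit: Low grey steel drawer unit, 120 deep (x) x 130 wide (y) x 160 tall, fixed on the rubber mat behind the lathe. Origin: centre of its underside; own -x: its front, facing the robot, the way the drawer opens; z up. The lower 92 mm are a closed dark plinth, the one drawer is above it. Open, the drawer hangs clear over the lathe's chip tray.
- drawer (a joint): How far the drawer is out, in m: 0 shut, 0.090 at its stop; starts shut or up to 0.006 out. Light friction of about 1 N, it stays where it is left.
- drawer_handle (a point): Middle of the drawer's handle, a round steel bar 8 mm thick and 72 mm long, level, along the unit's y, standing 40 mm (bar centre) off the drawer front, about 135 mm above the bench, 28 mm below the unit's top. It has 35 mm of clear room between bar and front; nothing above it. Moves with the drawer.
- drawer_floor (a point): Middle of the drawer's inner floor (top face of the floor, about 104 mm above the bench). Inside, the drawer is 109 mm long (x) and 114 mm wide (y); side walls 25 mm above the floor, front 51 mm above it. At the stop all but the hindmost 20 mm or so of it is uncovered. Moves with the drawer.
- tool_holder: The part: steel tool-holder block, 50 long (own x) x 26 wide (own y) x 40 tall, three small screw heads on top (to 43.5 mm), a slot 6 mm deep along each long side 8 to 14 mm above the foot; alike end for end; 0.15 to 0.3 kg. Origin: centre of its foot; z up. Starts in the drawer, standing on its foot, length along the unit's x within 0.3 rad.
- jig: Presetting jig on a dark bracket left of the drawer unit, fixed: aluminium base 136 (x) x 70 (y) x 8 mm, underside 68 mm above the bench. Origin: centre of that underside. Own +x: push direction, to the hard stop (leftwards along the lathe within 0.2 rad). Channel floor: z = 8 mm; two rails 12 mm tall leave a channel 33 mm wide centred on y = 0, from x = -68 (open end) to +25 mm, open above.
- hard_stop: Fixed steel block of the jig, 34 (x) x 52 (y) x 38 mm tall, standing on the channel floor across the end of the channel. Origin: middle of the lower edge of its flat face, which lies at jig x = +25 mm and looks to jig -x. With the block's end against this face the block's origin is at jig x = 0.
- spring_pin (a joint): Travel of the sprung pin into the hard stop, in m: 0 at rest; 0.014 when its nose is level with the stop face, that is when the block meets the stop (it could go to 0.017). It pushes back with 3 N at 0 and 10 N at 0.014.
- pin_tip (a point): Nose of the sprung pin: round steel pin 13 mm thick, on the middle line of the channel, 18 mm above the channel floor; at rest the nose stands 14 mm out of the stop face (jig x = +11 mm). A black knob on its tail comes out of the back of the stop as the pin goes in.
- oil_bottle: Bystander: white oil bottle with a spout cap, 41 mm across, 118 tall, farther left of the jig. Origin: centre of its underside. Leave alone.
- grease_tin: Bystander: round flat tin, 57 mm across, 24 tall, on the mat just left of the jig. Origin: centre of its underside. Leave alone.
- tape_roll: Bystander: roll of tape, 58 mm across, 18 tall, on the bench right of the drawer unit. Origin: centre of its underside. Leave alone.

How it is judged:
On the way:
1. the drawer is pulled out to its stop (value of joint drawer above 0.085 m), for 0.2 s.
At the end, for the whole second after the job is handed in: Through the last second the block stands upright in the channel along it (0.12 rad, 6 mm), at rest, touched by the fingers (over 2 N), bearing on the hard stop with 1.5 to 50 N, the pin in by over 11.8 of 14 mm; the drawer still over 60 mm out (value of joint drawer above 0.06 m and value of joint spring_pin above 0.0118 m and contact force between tool_holder and hard_stop between 1.5 and 50 N and contact force between the fingers and tool_holder above 2 N and angle between the x axis of tool_holder and the x axis of jig, either way round below 0.12 rad and angle between tool_holder's own z axis and vertical below 0.12 rad and y of tool_holder in the frame of jig between -0.006 and 0.006 m and z of tool_holder in the frame of jig below 0.014 m and linear speed of tool_holder below 0.01 m/s); the arm keeps its last pose, push and grip.
It fails at once if the block is rammed into the jig's stop (over 100 N) (contact force between tool_holder and hard_stop above 100 N).
It fails at once if the oil bottle is moved (distance of oil_bottle from where it was at the start of the episode above 0.03 m).
It fails at once if the grease tin is moved (distance of grease_tin from where it was at the start of the episode above 0.03 m).
It fails at once if the tape roll is moved (distance of tape_roll from where it was at the start of the episode above 0.03 m).
It also fails if it takes over 64 s, if anything falls off the work surface, if the arm or the gripper's body presses on something with over 40 N, if the wrist force passes 120 N, or if a joint passes its speed limit or range.

## Robot

A 7-joint arm with a two-finger parallel gripper is mounted at the origin on a cart in front of the work surface, level with it; the furniture and walls round the work are solid. World frame = base frame: x ahead of the robot, y to its left, z up, the work surface at z = 0. Lengths are in m, angles in rad, forces in N, time in s.
With the tool pointing down it reaches from about 0.425 to 0.95 m from the base axis. Payload 4.7 kg.
Tool frame: the origin (TCP) lies on the centre line of the jaws, within the pads' length; the fingertips stand 25 mm ahead of it and the grasp point (between the pads) lies 6 mm ahead of it; z points along the fingers, y is the direction in which the jaws open and shut (so a half turn about z gives the same grasp; the last joint's range is limited). The gripper opens to 87 mm and grips with 3 to 60 N. Pads are 19 mm wide; open, the fingers measure 117 mm over their backs; the gripper's body (75 mm by 190 mm) begins 51 mm behind the grasp point.
Start: joints at [1.093, 0.469, -0.049, 1.532, 0.024, 1.141, -0.082], TCP at [0.293, -0.608, 0.248] pointing down, gripper open.
Joint ranges: [-2.59, 2.59], [-0.33, 1.99], [-1.39, 1.29], [0.1, 2.45], [-1.04, 4.18], [0.21, 1.99], [-2.66, 2.66]. Speed limits (rad/s): [2.57, 2.57, 3.14, 3.14, 3.14, 3.14, 3.14].

## Interface

Orientations are given as a unit quaternion [x, y, z, w].
In Python, from station import get_state, get_image, calibration, close_job, look_for, place_of gives the robot as it stands.
- The arm moves only by the tool jog_arm, never from a script. Its argument "targets" is a list of rows, each a list of 4 numbers: the shift along the tool's x, y, z in m, then the turn about the tool's z in degrees. In form: [[tx, ty, tz, twist], ...]. A call has 1 to 20 rows; each row is the pose to reach, as a shift and turn from the pose commanded when the call began, along the tool's axes at that moment; what a row does not reach only later rows make up. A row lasts 1/10 s, in which the tool goes at most 50 mm and 8.59 degrees, less where a joint would pass 70% of its speed; a pose out of reach is approached as far as the arm can. A call with a gripper value outside its range is refused whole. "jaw" is the gripper's target within -1 to 1 (fully open at 1, half-way at 0, shut at -1), set as the call begins (left out, the last holds). The fingers move at their own pace and stop on an object; "grip_force" is the grip in N (left out, the last holds). Time passes only in rows, so rows that repeat a pose let the fingers close. It gives the time, the measured TCP pose, the force and the opening at its end, in the units of the state.
- get_state(): the state, without advancing time (a new reading comes with each control period).
- get_image(name): name is "scene" or "top"; returns (picture, depth): 420x560x3 uint8, red, green, blue; 420x560 float32, m along the optical axis (not along the pixel's ray), 0 where there is no reading.
- calibration(name): a dict with "K" (3x3 intrinsics, pixels), "R" (3x3) and "t" (3): a world point X has camera coordinates R X + t. Camera axes: x right, y down, z forward; pixel columns grow to the right and rows downward; lengths in m; the calibration is good to about 2 mm. A picture is of the moment at which its call begins. calibration takes no time and is no camera call.
- close_job(): hands the job in, once; it reports no verdict.
Trained networks look in the newest picture that a camera, given by its name, has taken for a name from the list of things; names that differ only in an ending like _2 or _b are one class to them, and where a whole thing is asked for, a point or a joint stands for the part that bears it (a point fixed in the world has none). Each returns a list of dicts, best first, with "p" (0 to 1); they miss things now and then, are a little off and sometimes report something else, mostly with a low value. They report only what shows in the picture. A call takes as long as a camera call.
- look_for(query, camera): "extent" ([left, top, width, height] in pixels, round what is visible of it).
- place_of(query, camera): "pixel" ([column, row] in pixels: a listed point, or the origin of a listed thing).
The state is a dict: "time": time; "joint_positions": joint angles; "joint_velocities": joint speeds; "joint_efforts": joint torques, N m; "ee_pos": TCP position; "tool_rot": TCP orientation; "ft_force": force on the tool from outside, world axes, zero at the start; "ft_torque": the same for the moment, N m; "width": finger opening in m.
Only numpy, scipy, OpenCV 4.12 (cv2) and the standard library are available. Lean on these libraries where they do the work, as an engineer would, in place of code of your own. Each camera call takes 0.05 s, during which the arm holds its last target.

## Working session

There is one attempt and no reset: what is moved stays moved. The work goes in short steps, Python scripts to look and compute and a tool call to move; the robot and the scene stay as the last step left them, time stands still between calls to the robot, and variables do not carry over. Pictures are saved under pics/ and viewed, and the job is handed in when it is done.

Besides the shell and the picture viewer there is one more tool, called after "Request:" by a JSON object that holds its "api" and its "payload", one argument or row to a line. jog_arm: Moves the arm, as the interface text tells. Its arguments: {"type":"object","properties":{"targets":{"type":"array"},"jaw":{"type":"number"},"grip_force":{"type":"number"}},"required":["targets"]}

```bash
ls; mkdir -p pics; cat > h.py <<'E'
import numpy as np,cv2
from station import *
from scipy.spatial.transform import Rotation as Ro
def px2w(cam,u,v,d):
    c=calibration(cam);K=np.array(c["K"]);R=np.array(c["R"]);t=np.array(c["t"])
    p=np.linalg.inv(K)@np.array([u,v,1.])*d
    return R.T@(p-t)
def px_z(cam,u,v,z):
    c=calibration(cam);K=np.array(c["K"]);R=np.array(c["R"]);t=np.array(c["t"])
    r=R.T@np.linalg.inv(K)@np.array([u,v,1.]);o=-R.T@t
    return o+r*(z-o[2])/r[2]
def w2px(cam,X):
    c=calibration(cam);K=np.array(c["K"]);R=np.array(c["R"]);t=np.array(c["t"])
    p=K@(R@np.array(X)+t);return p[:2]/p[2]
def cloud(cam,d):
    c=calibration(cam);K=np.array(c["K"]);R=np.array(c["R"]);t=np.array(c["t"])
    v,u=np.mgrid[:d.shape[0],:d.shape[1]]
    P=np.stack([(u-K[0,2])/K[0,0]*d,(v-K[1,2])/K[1,1]*d,d],-1)
    P=(P-t)@R; P[d==0]=np.nan
    return P
def snap(cam,name):
    im,d=get_image(cam); cv2.imwrite(f"pics/{name}.png",im[:,:,::-1]); np.save(f"pics/{name}.npy",d); return im,d
E
python3 - <<'E'
from h import *
np.set_printoptions(precision=4,suppress=True)
s=get_state();print(s)
for c in("scene","top"):
    snap(c,c+"0"); print(c,calibration(c))
    for q in["drawer_handle","jig","hard_stop","pin_tip","drawer_unit","grease_tin","oil_bottle","tape_roll"]:
        print(q,[(round(r["p"],2),r["pixel"]) for r in place_of(q,c)[:2]])
E
```

```text
pics
{'time': 0.0, 'joint_positions': array([ 1.0931,  0.4695, -0.0486,  1.5337,  0.0241,  1.141 , -0.0823]), 'joint_velocities': array([ 0.0002,  0.0017, -0.0004, -0.0009, -0.0003,  0.0008,  0.0008]), 'joint_efforts': array([ -0.0009, -50.7966,  -0.0811, -23.6155,  -0.0614,   0.0379,
         0.0002]), 'ee_pos': array([ 0.2927, -0.6076,  0.2465]), 'tool_rot': array([ 0.9749,  0.2226, -0.0003, -0.001 ]), 'ft_force': array([-0.8691, -0.4269,  0.1357]), 'ft_torque': array([0.0168, 0.0133, 0.0099]), 'width': 0.08680854445622399}
scene {'K': array([[428.4246,   0.    , 276.4388],
       [  0.    , 428.4246, 208.7785],
       [  0.    ,   0.    ,   1.    ]]), 'R': array([[ 0.5282, -0.8491, -0.0088],
       [-0.72  , -0.4424, -0.5347],
       [ 0.4501,  0.2888, -0.845 ]]), 't': array([-0.1638,  0.5731,  0.7574])}
drawer_handle [(0.7, [359.0, 247.9])]
jig [(0.73, [256.0, 238.3])]
hard_stop [(0.71, [243.5, 237.5]), (0.27, [199.5, 225.1])]
pin_tip [(0.49, [251.3, 232.1])]
drawer_unit [(0.96, [348.4, 231.4]), (0.23, [245.7, 237.9])]
grease_tin [(0.86, [202.0, 220.1])]
oil_bottle []
tape_roll [(0.7, [422.8, 236.7]), (0.6, [251.7, 230.7])]
top {'K': array([[415.6871,   0.    , 279.1027],
       [  0.    , 415.6871, 213.9649],
       [  0.    ,   0.    ,   1.    ]]), 'R': array([[ 0.0197, -0.9998, -0.0039],
       [-0.9823, -0.0186, -0.1867],
       [ 0.1865,  0.0075, -0.9824]]), 't': array([0.1393, 0.6214, 0.923 ])}
drawer_handle []
jig [(0.97, [260.8, 250.8]), (0.21, [336.8, 193.6])]
hard_stop [(0.74, [253.1, 253.6])]
pin_tip [(0.52, [254.2, 251.2])]
drawer_unit [(0.74, [334.8, 194.5])]
grease_tin [(0.81, [193.9, 257.1]), (0.25, [335.6, 195.1])]
oil_bottle [(0.79, [161.5, 289.0])]
tape_roll [(0.64, [391.2, 159.1])]
```

View pics/scene0.png

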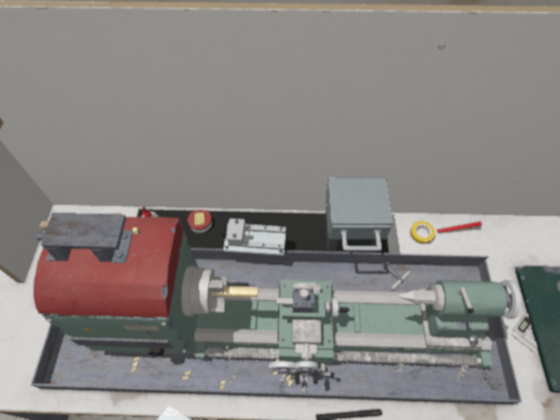

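View pics/top0.png

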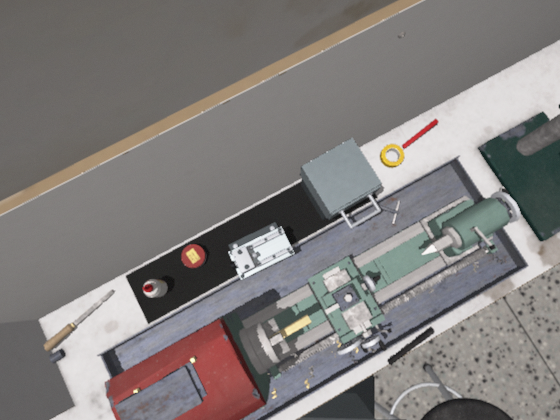

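```bash
python3 - <<'E'
from h import *
np.set_printoptions(precision=4,suppress=True)
for c,(x0,y0,x1,y1) in {"scene":(170,160,460,300),"top":(170,120,420,300)}.items():
    im=cv2.imread(f"pics/{c}0.png")[y0:y1,x0:x1]
    cv2.imwrite(f"pics/{c}0z.png",cv2.resize(im,None,fx=2.7,fy=2.7,interpolation=cv2.INTER_CUBIC))
    P=cloud(c,np.load(f"pics/{c}0.npy"))
    # drawer unit top
    z=P[...,2]
    print(c,P[::40,::40,2].round(2))
    for nm,zz,lo,hi in (("unit top",0.16,.155,.165),):
        m=(z>lo)&(z<hi)
        n,l,st,ce=cv2.connectedComponentsWithStats(m.astype(np.uint8))
        for i in range(1,n):
            if st[i,4]>150:
                q=P[l==i][:,:2].astype(np.float32);print(nm,st[i],cv2.minAreaRect(q),np.median(P[l==i][:,2]))
E
```

```text
scene [[ 0.56  0.56  0.56  0.56  0.56  0.56  0.56  0.56  0.57  0.57  0.57  0.57
   0.57  0.57]
 [ 0.5   0.5   0.5   0.51  0.51  0.51  0.51  0.51  0.51  0.51  0.51  0.51
   0.52  0.51]
 [ 0.42  0.42  0.42  0.42  0.43  0.42  0.43  0.43  0.43  0.43  0.43  0.43
   0.44  0.43]
 [ 0.32  0.32  0.32  0.32  0.32  0.32  0.33  0.33  0.33  0.33  0.33  0.34
   0.34  0.34]
 [ 0.23  0.19  0.19  0.19  0.19  0.2   0.2   0.2   0.21  0.21  0.21  0.21
   0.22  0.22]
 [ 0.18  0.06  0.02  0.03  0.03  0.03  0.03  0.04  0.05  0.17  0.05  0.06
   0.06  0.07]
 [ 0.13  0.01  0.38  0.37  0.32  0.01  0.11  0.08  0.    0.07  0.    0.
   0.    0.  ]
 [-0.    0.31  0.31  0.31  0.32  0.22  0.01  0.01  0.01  0.01  0.02  0.2
   0.    0.02]
 [ 0.   -0.    0.25  0.25  0.26  0.04  0.05  0.08  0.08  0.05  0.04  0.14
   0.14  0.01]
 [ 0.    0.05  0.01  0.01  0.01  0.01  0.01  0.04  0.05  0.04  0.04  0.04
   0.04 -0.  ]
 [ 0.    0.    0.    0.    0.    0.   -0.   -0.    0.   -0.    0.01  0.03
   0.04  0.05]]
unit top [  0 165 296  59 893] ((0.513429582118988, 0.4665033221244812), (0.14714282751083374, 0.6506037712097168), 4
[... 1278 characters left out ...]
38  0.38  0.31  0.01  0.   -0.37 -0.58 -0.57
  -0.13 -0.58]]
unit top [204 118 174  93 238] ((0.7120288610458374, 0.12441864609718323), (0.0023696869611740112, 0.4284435510635376), 30.075563430786133) 0.1601805861256993
unit top [ 301  137   81   77 3027] ((0.6874995827674866, 0.017411991953849792), (0.12476342171430588, 0.13106414675712585), 31.22781753540039) 0.16272853965564432
unit top [  0 211 203 109 291] ((0.4877524971961975, 0.513041079044342), (0.0019964957609772682, 0.45964905619621277), 29.980594635009766) 0.15960116225349705
unit top [  0 338  35  82 280] ((0.2592671811580658, 0.6644105911254883), (0.1736098974943161, 0.005667712539434433), 30.208688735961914) 0.15979951951286464
```

```bash
sleep 0.1
```

```text
(no output)
```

View pics/scene0z.png

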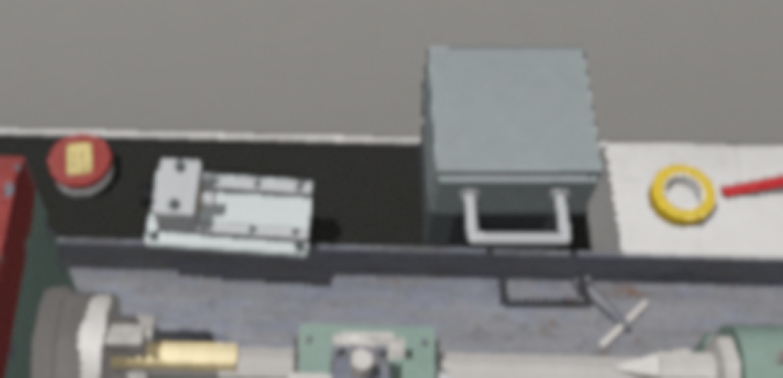

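View pics/top0z.png

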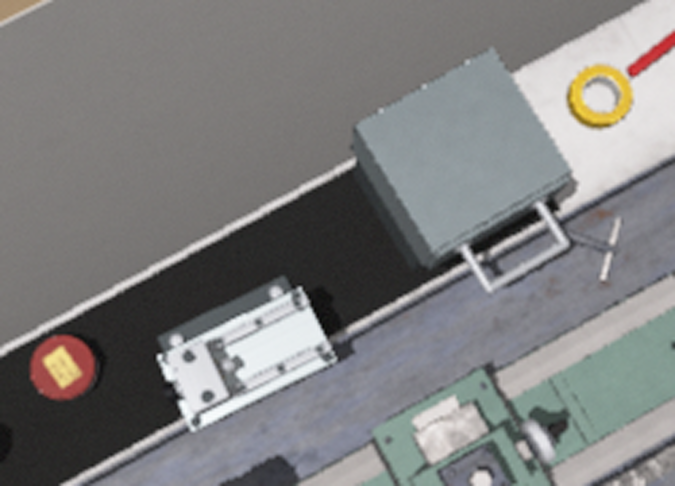

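```bash
cat >> h.py <<'E'
def uaxes(th):
    f=np.array([np.cos(th),np.sin(th)]);l=np.array([-f[1],f[0]]);return f,l
E
python3 - <<'E'
from h import *
np.set_printoptions(precision=4,suppress=True)
for c in("scene","top"):
    P=cloud(c,np.load(f"pics/{c}0.npy")).reshape(-1,3);z=P[:,2]
    d=np.hypot(P[:,0]-.69,P[:,1]-.02)
    q=P[(z>.15)&(z<.175)&(d<.11)]
    r=cv2.minAreaRect(q[:,:2].astype(np.float32));print(c,"unit",r,np.median(q[:,2]))
    # plane-free yaw
    th=np.deg2rad(30.5);f,l=uaxes(th)
    a=(P[:,:2]-np.array([.6875,.018]))@np.c_[f,l]
    m=(z>.115)&(z<.15)&(a[:,0]<-.07)&(a[:,0]>-.13)&(abs(a[:,1])<.06)
    A=a[m];Z=z[m]
    print("handle pts",m.sum())
    b=A[(A[:,0]<-.09)]; zb=Z[A[:,0]<-.09]
    print(np.percentile(b,[0,5,50,95,100],axis=0),np.percentile(zb,[5,50,95]), "slope",np.polyfit(b[:,1],b[:,0],1))
    # jig : points z in .07-.12 region left
    m=(z>.07)&(z<.125)&(a[:,1]>.09)&(a[:,1]<.33)&(abs(a[:,0])<.1)
    q=P[m];print("jig",m.sum(),cv2.minAreaRect(q[:,:2].astype(np.float32)))
    h=np.histogram(q[:,2],bins=np.arange(.066,.124,.004));print(h)
    for lo,hi in((.08,.095),(.108,.12)):
        qq=q[(q[:,2]>lo)&(q[:,2]<hi)];print(lo,cv2.minAreaRect(qq[:,:2].astype(np.float32)),len(qq))
E
```

```text
scene unit ((0.6964314579963684, 0.021946027874946594), (0.1433464139699936, 0.162479430437088), 31.372533798217773) 0.16466639763286967
handle pts 236
[[-0.1057 -0.038 ]
 [-0.1047 -0.0351]
 [-0.101   0.0026]
 [-0.0926  0.0381]
 [-0.0901  0.0401]] [0.1363 0.1391 0.1421] slope [ 0.0062 -0.1003]
jig 3040 ((0.5782906413078308, 0.1994623839855194), (0.17076662182807922, 0.23969286680221558), 29.326505661010742)
(array([  0, 160, 633, 320, 196, 336, 186, 120, 148, 133, 108, 204, 300,
       122]), array([0.066, 0.07 , 0.074, 0.078, 0.082, 0.086, 0.09 , 0.094, 0.098,
       0.102, 0.106, 0.11 , 0.114, 0.118, 0.122]))
0.08 ((0.5785196423530579, 0.19842380285263062), (0.16902340948581696, 0.23778614401817322), 29.92464256286621) 851
0.108 ((0.5837717056274414, 0.20139595866203308), (0.15620656311511993, 0.2395046502351761), 30.150541305541992) 615
top unit ((0.6926164031028748, 0.02054077386856079), (0.13939133286476135, 0.166661337018013), 30.037586212158203) 0.16281546450829137
handle pts 233
[[-0.1074 -0.0409]
 [-0.1066 -0.0381]
 [-0.1023 -0.0002]
 [-0.0923  0.0368]
 [-0.0902  0.038 ]] [0.1349 0.1377 0.1412] slope [-0.0123 -0.1015]
jig 2453 ((0.5752909779548645, 0.19671499729156494), (0.1668701022863388, 0.23905374109745026), 29.960037231445312)
(array([  0, 304, 719, 116, 149, 294,  59,  73,  94,  61,  59, 288, 151,
        50]), array([0.066, 0.07 , 0.074, 0.078, 0.082, 0.086, 0.09 , 0.094, 0.098,
       0.102, 0.106, 0.11 , 0.114, 0.118, 0.122]))
0.08 ((0.576539933681488, 0.1977166384458542), (0.16307540237903595, 0.2385484129190445), 29.90304946899414) 551
0.108 ((0.5814685225486755, 0.19982555508613586), (0.15283693373203278, 0.23755791783332825), 30.1766357421875) 499
```

```bash
cat >> h.py <<'E'
def shift(xyz,yawdeg=None):
    s=get_state();R=Ro.from_quat(s["tool_rot"]).as_matrix()
    d=R.T@(np.array(xyz)-s["ee_pos"])
    y=np.degrees(np.arctan2(R[1,0],R[0,0]))
    tw=None if yawdeg is None else -((yawdeg-y+180)%360-180)
    print("t",round(s["time"],2),"pos",s["ee_pos"].round(4),"yaw",y.round(2),"shift",d.round(4),"twist",tw,"w",round(s["width"],4),"F",s["ft_force"].round(1),"q",s["joint_positions"].round(2))
E
python3 - <<'E'
from h import *
shift([.6,-.033,.24],120.5)
for c in("scene","top"):
    P=cloud(c,np.load(f"pics/{c}0.npy")).reshape(-1,3)
    A=np.array([.293,-.608]);B=np.array([.6,-.033]);u=(B-A)/np.linalg.norm(B-A)
    w=P[:,:2]-A;al=w@u;pe=abs(w@np.array([-u[1],u[0]]))
    m=(al>0.1)&(al<.66)&(pe<.12)
    print(np.nanmax(P[m][:,2]))
E
```

```text
t 0.9 pos [ 0.2929 -0.6082  0.2476] yaw 25.71 shift [ 0.5262 -0.385   0.0076] twist -94.78506308064738 w 0.0871 F [0.4 0.4 1.5] q [ 1.09  0.47 -0.05  1.53  0.02  1.14 -0.08]
0.25334740852695764
0.2512843680012396
```

Request:
{"api": "jog_arm", "payload": {
  "targets": [
    [0,0,-0.04,0],
    [0.02,-0.015,-0.08,-5],
    [0.06,-0.044,-0.08,-11],
    [0.1,-0.073,-0.08,-17],
    [0.14,-0.102,-0.08,-24],
    [0.18,-0.131,-0.08,-31],
    [0.22,-0.161,-0.08,-38],
    [0.26,-0.19,-0.08,-45],
    [0.3,-0.22,-0.08,-52],
    [0.34,-0.249,-0.08,-59],
    [0.38,-0.278,-0.08,-66],
    [0.42,-0.307,-0.08,-73],
    [0.46,-0.336,-0.08,-80],
    [0.5,-0.366,-0.08,-87],
    [0.526,-0.385,-0.08,-94],
    [0.526,-0.385,-0.07,-94.8],
    [0.526,-0.385,-0.07,-94.8]
  ],
  "jaw": -0.2,
  "grip_force": 30
}}

```text
time: 2.6
ee_pos: [0.5991, -0.0328, 0.316]
tool_rot: [0.496, 0.868, -0.001, -0.001]
ft_force: [-0.4, -0.8, -0.4]
width: 0.0349
```

```bash
python3 - <<'E'
from h import *
shift([.6,-.033,.141],120.5)
snap("scene","s1");snap("top","t1")
a=cv2.imread("pics/s1.png")[150:300,230:430];b=cv2.imread("pics/t1.png")[120:270,260:460]
cv2.imwrite("pics/c1.png",cv2.resize(np.hstack([a,b]),None,fx=2,fy=2,interpolation=cv2.INTER_CUBIC))
E
```

```text
t 2.6 pos [ 0.5991 -0.0328  0.316 ] yaw 120.56 shift [-0.0008  0.0011  0.175 ] twist 0.061390955945455516 w 0.0349 F [-0.4 -0.8 -0.4] q [ 0.44  0.36 -0.61  1.6   0.21  1.25  0.33]
```

View pics/c1.png

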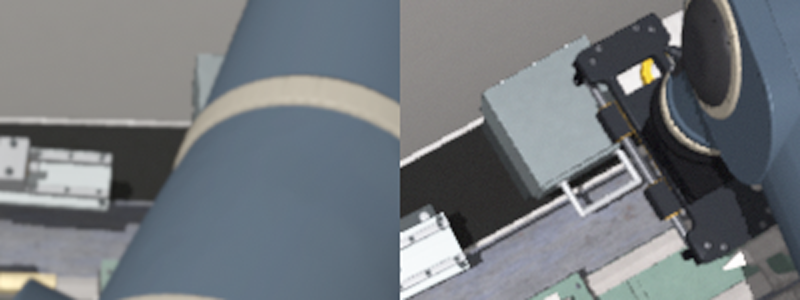

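Request:
{"api": "jog_arm", "payload": {
  "targets": [
    [-0.001,0.001,0.03,0],
    [-0.001,0.001,0.06,0],
    [-0.001,0.001,0.09,0],
    [-0.001,0.001,0.11,0],
    [-0.001,0.001,0.13,0],
    [-0.001,0.001,0.14,0],
    [-0.001,0.001,0.15,0],
    [-0.001,0.001,0.16,0],
    [-0.001,0.001,0.168,0],
    [-0.001,0.001,0.174,0],
    [-0.001,0.001,0.174,0]
  ]
}}

```text
time: 3.8
ee_pos: [0.6008, -0.0335, 0.1428]
tool_rot: [0.496, 0.868, -0.0, -0.0]
ft_force: [-0.2, 0.1, -0.4]
width: 0.0348
```

```bash
python3 - <<'E'
from h import *
shift([.6,-.033,.141],120.5)
print(w2px("top",[.6,-.033,.135]),w2px("scene",[.6,-.033,.135]))
snap("top","t2")
b=cv2.imread("pics/t2.png")[120:270,260:460]
cv2.imwrite("pics/c2.png",cv2.resize(b,None,fx=3,fy=3,interpolation=cv2.INTER_CUBIC))
E
```

```text
t 3.8 pos [ 0.6008 -0.0335  0.1428] yaw 120.52 shift [ 0.0008 -0.0004  0.0018] twist 0.020200638423432338 w 0.0348 F [-0.2  0.1 -0.4] q [ 0.39  0.52 -0.55  1.79  0.33  0.92  0.23]
[363.70454498 217.38320948] [361.72771135 248.37143264]
```

View pics/c2.png

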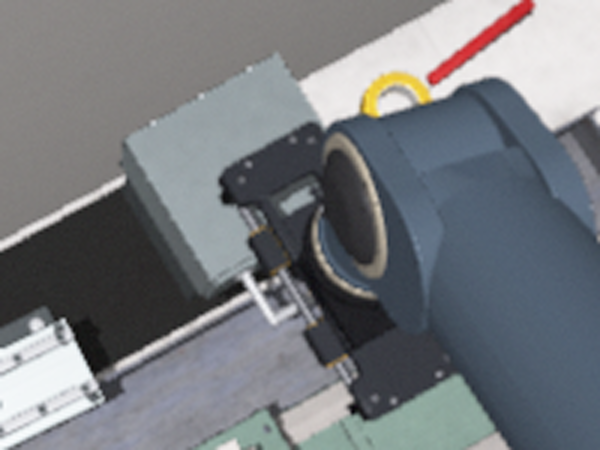

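Request:
{"api": "jog_arm", "payload": {
  "targets": [
    [0,0,0.001,0],
    [0,0,0.001,0],
    [0,0,0.001,0],
    [0,0,0.001,0],
    [0,0,0.001,0]
  ],
  "jaw": -1,
  "grip_force": 25
}}

```text
time: 4.35
ee_pos: [0.601, -0.0335, 0.1427]
tool_rot: [0.496, 0.868, -0.0, 0.0]
ft_force: [-0.6, 0.6, 1.0]
width: 0.0067
```

Request:
{"api": "jog_arm", "payload": {
  "targets": [
    [0,-0.004,0,0],
    [0,-0.01,0,0],
    [0,-0.018,0,0],
    [0,-0.026,0,0],
    [0,-0.034,0,0],
    [0,-0.042,0,0],
    [0,-0.05,0,0],
    [0,-0.058,0,0],
    [0,-0.066,0,0],
    [0,-0.072,0,0],
    [0,-0.078,0,0],
    [0,-0.082,0,0],
    [0,-0.084,0,0],
    [0,-0.084,0,0]
  ]
}}

```text
time: 5.75
ee_pos: [0.5285, -0.0775, 0.1427]
tool_rot: [0.497, 0.868, -0.001, 0.0]
ft_force: [2.7, -5.4, -0.3]
width: 0.0072
```

Request:
{"api": "jog_arm", "payload": {
  "targets": [
    [0,-0.002,0,0],
    [0,-0.004,0,0],
    [0,-0.006,0,0],
    [0,-0.008,0,0],
    [0,-0.008,0,0],
    [0,-0.008,0,0]
  ]
}}

```text
time: 6.35
ee_pos: [0.5243, -0.08, 0.1428]
tool_rot: [0.496, 0.868, 0.002, 0.002]
ft_force: [9.2, -1.9, -6.2]
width: 0.0071
```

```bash
python3 - <<'E'
from h import *
shift([.6,-.033,.1427],120.5)
E
```

```text
t 6.35 pos [ 0.5243 -0.08    0.1428] yaw 120.52 shift [0.002  0.0891 0.0006] twist 0.024135631926128553 w 0.0071 F [ 9.2 -1.9 -6.2] q [ 0.53  0.42 -0.57  1.96  0.3   0.84  0.33]
```

Request:
{"api": "jog_arm", "payload": {
  "targets": [
    [0,0.003,0,0],
    [0,0.003,0,0],
    [0,0.003,0,0],
    [0,0.003,-0.02,0],
    [0,0.003,-0.05,0],
    [0,0.003,-0.09,0],
    [0,0,-0.13,0],
    [-0.03,-0.02,-0.17,0],
    [-0.07,-0.04,-0.18,8],
    [-0.11,-0.06,-0.18,16],
    [-0.15,-0.08,-0.18,24],
    [-0.18,-0.1,-0.18,32],
    [-0.2,-0.12,-0.18,40],
    [-0.2,-0.12,-0.18,48]
  ],
  "jaw": -0.2
}}

```text
time: 7.75
ee_pos: [0.5174, -0.3182, 0.3214]
tool_rot: [0.81, 0.586, -0.001, -0.001]
ft_force: [0.7, 0.4, 0.9]
width: 0.0347
```

```bash
python3 - <<'E'
from h import *
shift([.6,-.033,.1427],120.5)
for c in("scene","top"):
    snap(c,c+"3")
    print(c,[(round(r["p"],2),r["pixel"]) for q in("tool_holder","drawer_handle") for r in place_of(q,c)[:2]])
a=cv2.imread("pics/scene3.png")[150:300,210:410];b=cv2.imread("pics/top3.png")[120:270,260:460]
cv2.imwrite("pics/c3.png",cv2.resize(np.hstack([a,b]),None,fx=2,fy=2,interpolation=cv2.INTER_CUBIC))
E
```

```text
t 7.75 pos [ 0.5174 -0.3182  0.3214] yaw 71.74 shift [ 0.297  -0.0104  0.1783] twist -48.76088034682357 w 0.0347 F [0.7 0.4 0.9] q [ 0.76  0.33 -0.37  1.59  0.13  1.25  0.05]
scene [(0.6, [362.4, 253.4]), (0.65, [364.2, 289.8])]
top [(0.61, [363.1, 220.6]), (0.68, [385.1, 249.0])]
```

View pics/c3.png

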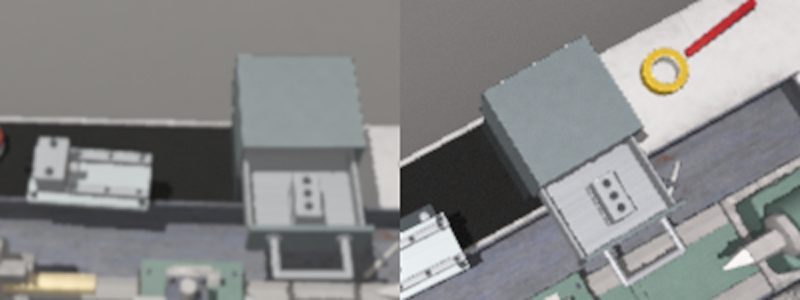

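```bash
python3 - <<'E'
from h import *
np.set_printoptions(precision=4,suppress=True)
th=np.deg2rad(30.5);f,l=uaxes(th)
for c in("scene","top"):
    P=cloud(c,np.load(f"pics/{c}3.npy")).reshape(-1,3);z=P[:,2]
    a=(P[:,:2]-np.array([.6875,.018]))@np.c_[f,l]
    m=(z>.136)&(z<.152)&(a[:,0]>-.145)&(a[:,0]<-.062)&(abs(a[:,1])<.05)
    A=a[m].astype(np.float32);print(c,m.sum(),cv2.minAreaRect(A),np.median(A,0),np.median(z[m]))
    r=cv2.minAreaRect(P[m][:,:2].astype(np.float32));print(r)
    # PCA yaw
    C=np.cov(P[m][:,:2].T);w,v=np.linalg.eigh(C);print("yaw",np.degrees(np.arctan2(v[1,1],v[0,1])),np.sqrt(w*12),P[m].mean(0))
    m=(z>.125)&(z<.15)&(a[:,0]<-.18)&(a[:,0]>-.215)&(abs(a[:,1])<.05); print("bar",np.median(a[m],0),m.sum(),np.median(z[m]))
    m=(z>.09)&(z<.12)&(a[:,0]>-.145)&(a[:,0]<-.07)&(abs(a[:,1])<.05); print("floor",np.median(z[m]))
for c,(x0,y0) in {"scene":(330,215),"top":(340,190)}.items():
    im=cv2.imread(f"pics/{c}3.png")[y0:y0+60,x0:x0+60];cv2.imwrite(f"pics/{c}3b.png",im)
a=np.hstack([cv2.imread(f"pics/{c}3b.png") for c in("scene","top")])
cv2.imwrite("pics/c3b.png",cv2.resize(a,None,fx=6,fy=6,interpolation=cv2.INTER_CUBIC))
E
```

```text
scene 302 ((-0.10198543220758438, -0.001020299270749092), (0.02606499195098877, 0.05206948146224022), 89.32301330566406) [-0.1041 -0.0003] 0.14513595096750773
((0.6001442074775696, -0.03464064374566078), (0.05206948518753052, 0.026065001264214516), 29.823017120361328)
yaw -148.92961812989415 [0.0268 0.0532] [ 0.5982 -0.0351  0.1449]
bar [-0.1882  0.    ] 175 0.13925723595042164
floor 0.10536224577885134
top 293 ((-0.11592189222574234, -0.00774841383099556), (0.07928729802370071, 0.04222381114959717), 21.745534896850586) [-0.1044 -0.0018] 0.14383320665324498
((0.5915510058403015, -0.047511063516139984), (0.0792873203754425, 0.042223770171403885), 52.24553298950195)
yaw -148.1219770383729 [0.0285 0.0505] [ 0.5987 -0.0371  0.1438]
bar [-0.1897 -0.0026] 159 0.1378333031354246
floor 0.1036896580298405
```

View pics/c3b.png

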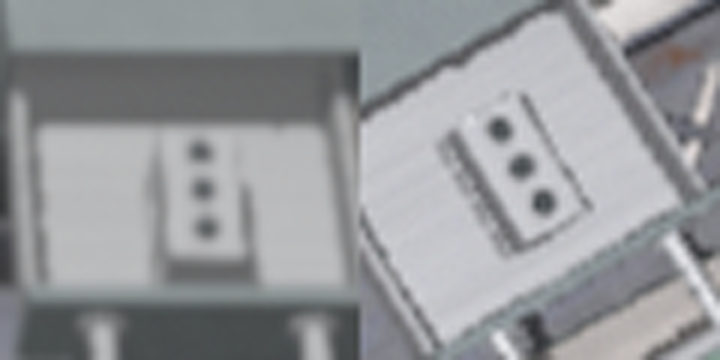

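```bash
python3 - <<'E'
from h import *
np.set_printoptions(precision=4,suppress=True)
T=[(499,129),(520,166),(543,203)];S=[(199,151),(204,189),(208,229)]
# cubic resize by 6 : u=(x+.5)/6-.5
a=[px_z("top",340+(x-360+.5)/6-.5,190+(y+.5)/6-.5,.1475) for x,y in T]
b=[px_z("scene",330+(x+.5)/6-.5,215+(y+.5)/6-.5,.1475) for x,y in S]
for q in(a,b):
    print(np.array(q),np.degrees(np.arctan2(*(q[0]-q[2])[1::-1])))
shift([.599,-.036,.143],31)
E
```

```text
[[ 0.6114 -0.0287  0.1475]
 [ 0.5981 -0.036   0.1475]
 [ 0.5849 -0.0439  0.1475]] 29.724788360187045
[[ 0.6126 -0.0271  0.1475]
 [ 0.6    -0.0351  0.1475]
 [ 0.5868 -0.0429  0.1475]] 31.55803095297898
t 8.05 pos [ 0.5203 -0.3119  0.3226] yaw 72.75 shift [ 0.2867 -0.0066  0.1797] twist 41.751012279364886 w 0.0348 F [-0.3  0.5  0.2] q [ 0.76  0.33 -0.38  1.59  0.13  1.25  0.06]
```

Request:
{"api": "jog_arm", "payload": {
  "targets": [
    [0.03,0,0,4],
    [0.06,-0.001,0,9],
    [0.1,-0.002,0,14],
    [0.14,-0.003,0,20],
    [0.18,-0.004,0,26],
    [0.22,-0.005,0,32],
    [0.25,-0.006,0,37],
    [0.275,-0.0065,0.01,41],
    [0.2867,-0.0067,0.04,42],
    [0.2867,-0.0067,0.07,42],
    [0.2867,-0.0067,0.1,42],
    [0.2867,-0.0067,0.1,42]
  ],
  "jaw": 0.06
}}

```text
time: 9.25
ee_pos: [0.5968, -0.0371, 0.2185]
tool_rot: [0.964, 0.265, -0.004, -0.001]
ft_force: [-0.3, 0.5, -0.6]
width: 0.0462
```

```bash
python3 - <<'E'
from h import *
for i in range(3): 
    shift([.599,-.0355,.144],30.7); 
    if i<1: snap("top","t4")
b=cv2.imread("pics/t4.png")[120:270,260:460]
cv2.imwrite("pics/c4.png",cv2.resize(b,None,fx=3,fy=3,interpolation=cv2.INTER_CUBIC))
E
```

```text
t 9.25 pos [ 0.5968 -0.0371  0.2185] yaw 30.69 shift [0.0032 0.0001 0.0745] twist -0.006615502609236046 w 0.0462 F [-0.3  0.5 -0.6] q [ 0.27  0.4  -0.37  1.73  0.16  1.05 -1.19]
t 9.3 pos [ 0.5985 -0.0372  0.2212] yaw 30.64 shift [ 0.0015 -0.0011  0.0772] twist -0.05547796092744761 w 0.046 F [ 1.4 -0.5  0.5] q [ 0.27  0.4  -0.37  1.73  0.16  1.05 -1.19]
t 9.3 pos [ 0.5985 -0.0372  0.2212] yaw 30.64 shift [ 0.0015 -0.0011  0.0772] twist -0.05547796092744761 w 0.046 F [ 1.4 -0.5  0.5] q [ 0.27  0.4  -0.37  1.73  0.16  1.05 -1.19]
```

View pics/c4.png

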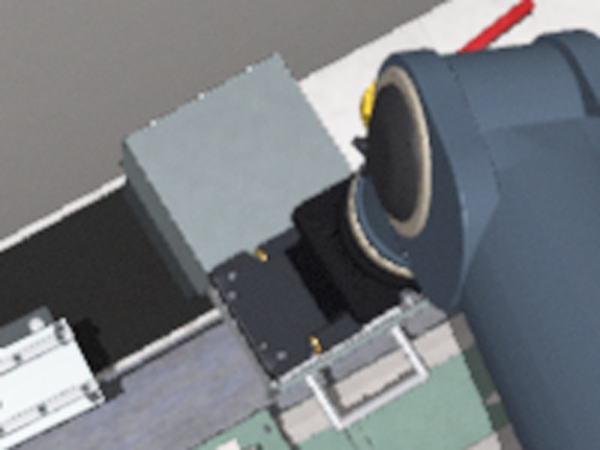

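Request:
{"api": "jog_arm", "payload": {
  "targets": [
    [0.0015,-0.001,0.02,0],
    [0.0015,-0.001,0.035,0],
    [0.0015,-0.001,0.045,0],
    [0.0015,-0.001,0.055,0],
    [0.0015,-0.001,0.063,0],
    [0.0015,-0.001,0.07,0],
    [0.0015,-0.001,0.076,0],
    [0.0015,-0.001,0.076,0]
  ]
}}

```text
time: 10.1
ee_pos: [0.6002, -0.0363, 0.1457]
tool_rot: [0.965, 0.263, -0.001, -0.0]
ft_force: [-0.3, 0.3, -0.6]
width: 0.0463
```

Request:
{"api": "jog_arm", "payload": {
  "targets": [
    [0,0,0,0],
    [0,0,0,0],
    [0,0,0,0],
    [0,0,0,0],
    [0,0,0,0],
    [0,0,0,0]
  ],
  "jaw": -1,
  "grip_force": 40
}}

```text
time: 10.7
ee_pos: [0.6007, -0.036, 0.147]
tool_rot: [0.965, 0.263, 0.0, 0.0]
ft_force: [-1.1, 0.7, 2.6]
width: 0.0258
```

```bash
python3 - <<'E'
from h import *
shift([.599,-.0355,.144],30.7); 
E
```

```text
t 10.7 pos [ 0.6007 -0.036   0.147 ] yaw 30.52 shift [-0.0012 -0.0013  0.003 ] twist -0.17749594084449427 w 0.0258 F [-1.1  0.7  2.6] q [ 0.25  0.48 -0.35  1.8   0.2   0.9  -1.23]
```

Request:
{"api": "jog_arm", "payload": {
  "targets": [
    [0,0,-0.01,0],
    [0,0,-0.03,0],
    [0,0,-0.06,0],
    [0,0,-0.09,0],
    [0,0,-0.11,0],
    [0,0,-0.11,0]
  ]
}}

```text
time: 11.3
ee_pos: [0.6023, -0.0363, 0.26]
tool_rot: [0.965, 0.263, 0.003, 0.001]
ft_force: [1.0, 0.2, -0.9]
width: 0.0256
```

```bash
python3 - <<'E'
from h import *
np.set_printoptions(precision=4,suppress=True)
shift([.599,-.0355,.144],30.7)
for c,(x0,y0) in {"scene":(215,205),"top":(220,210)}.items():
    d=np.load(f"pics/{c}3.npy");P=cloud(c,d)
    im=cv2.imread(f"pics/{c}3.png")
    sub=im[y0:y0+80,x0:x0+80]
    cv2.imwrite(f"pics/{c}3j.png",cv2.resize(sub,None,fx=5,fy=5,interpolation=cv2.INTER_CUBIC))
    Q=P[y0:y0+80,x0:x0+80].reshape(-1,3);z=Q[:,2]
    m=(z>.072)&(z<.08);print(c,"base",m.sum(),cv2.minAreaRect(Q[m][:,:2].astype(np.float32)))
    m=(z>.072)&(z<.125);print(c,"all",m.sum(),cv2.minAreaRect(Q[m][:,:2].astype(np.float32)))
    m=(z>.084)&(z<.092);print(c,"rails",m.sum(),cv2.minAreaRect(Q[m][:,:2].astype(np.float32)))
    m=(z>.108)&(z<.122);print(c,"stop",m.sum(),cv2.minAreaRect(Q[m][:,:2].astype(np.float32)),Q[m].mean(0))
a=np.hstack([cv2.imread(f"pics/{c}3j.png") for c in("scene","top")]);cv2.imwrite("pics/c3j.png",a)
E
```

```text
t 11.3 pos [ 0.6023 -0.0363  0.26  ] yaw 30.5 shift [-0.0031 -0.0028  0.116 ] twist -0.1976219436677411 w 0.0256 F [ 1.   0.2 -0.9] q [ 0.28  0.36 -0.37  1.68  0.15  1.11 -1.18]
scene base 768 ((0.5005948543548584, 0.16554969549179077), (0.14532308280467987, 0.1594720184803009), 27.57851219177246)
scene all 1794 ((0.4962154030799866, 0.16375410556793213), (0.15474922955036163, 0.1687171459197998), 27.57851219177246)
scene rails 390 ((0.5276662707328796, 0.1456761360168457), (0.1709001362323761, 0.10468974709510803), 87.33834075927734)
scene stop 332 ((0.5084958076477051, 0.2306654006242752), (0.05341639742255211, 0.03466849774122238), 26.670984268188477) [0.5069 0.2288 0.1148]
top base 966 ((0.5672956705093384, 0.21071428060531616), (0.16134575009346008, 0.1357988566160202), 27.16445541381836)
top all 1826 ((0.5662232041358948, 0.21293939650058746), (0.16146916151046753, 0.14073747396469116), 27.164459228515625)
top rails 359 ((0.566161036491394, 0.20011766254901886), (0.152075856924057, 0.13556379079818726), 17.15802001953125)
top stop 370 ((0.5072456002235413, 0.22727340459823608), (0.05137523263692856, 0.0339520163834095), 27.296119689941406) [0.507  0.227  0.1133]
```

View pics/c3j.png

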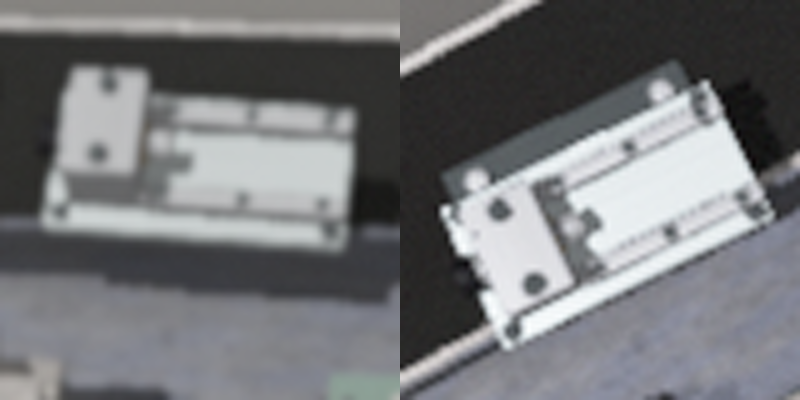

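```bash
python3 - <<'E'
from h import *
np.set_printoptions(precision=4,suppress=True)
def conv(c,x,y,z):
    if c=="top":x-=400
    o={"scene":(215,205),"top":(220,210)}[c]
    return px_z(c,o[0]+(x+.5)/5-.5,o[1]+(y+.5)/5-.5,z)
t=[conv("top",*p,.076)[:2] for p in((708,82),(772,215),(510,347),(444,207))]
t=np.array(t);print(t,t.mean(0)); 
e=t[3]-t[0];g=t[2]-t[1];print([np.degrees(np.arctan2(v[1],v[0])) for v in(e,g)],np.linalg.norm(e),np.linalg.norm(g),np.linalg.norm(t[0]-t[1]))
s=np.array([conv("scene",*p,.076)[:2] for p in((347,250),(42,228))]);v=s[1]-s[0];print("scene front edge",s,np.degrees(np.arctan2(v[1],v[0])),np.linalg.norm(v))
# rails in top (z .088): ends near open end, and screws
for c,pts in {"top":[(628,147),(671,233)],"scene":[(251,115),(243,201)]}.items():
    q=np.array([conv(c,*p,.088)[:2] for p in pts]);print(c,"rail mid screws",q,q.mean(0),np.linalg.norm(q[0]-q[1]))
for c,pts in {"top":[(500,209),(534,284)],"scene":[(110,84),(97,153)]}.items():
    q=np.array([conv(c,*p,.114)[:2] for p in pts]);v=q[0]-q[1];print(c,"stop screws",q,q.mean(0),np.degrees(np.arctan2(v[1],v[0])))
for c in("top","scene"):
    # plane fit edges: base mask by depth + minAreaRect already; project candidate jig outline
    pass
E
```

```text
[[0.5871 0.1458]
 [0.5263 0.1154]
 [0.4645 0.2327]
 [0.5271 0.2651]] [0.5263 0.1898]
[np.float64(116.69784071185234), np.float64(117.7811125715882)] 0.1336322380682102 0.13254381691939376 0.06793951517554432
scene front edge [[0.5266 0.1138]
 [0.4635 0.2372]] 117.06652883384614 0.1385134844282917
top rail mid screws [[0.5547 0.1814]
 [0.5162 0.1611]] [0.5354 0.1712] 0.043547337482295466
scene rail mid screws [[0.5572 0.1843]
 [0.5178 0.1633]] [0.5375 0.1738] 0.04460681044634266
top stop screws [[0.523  0.2357]
 [0.4906 0.2197]] [0.5068 0.2277] 26.33950698995609
scene stop screws [[0.5253 0.2385]
 [0.4931 0.2231]] [0.5092 0.2308] 25.46109631401059
```

```bash
python3 - <<'E'
from h import *
np.set_printoptions(precision=4,suppress=True)
P=np.vstack([cloud(c,np.load(f"pics/{c}3.npy")).reshape(-1,3) for c in("scene","top")])
th=np.deg2rad(117);f,l=uaxes(th)
a=(P[:,:2]-np.array([.5266,.191]))@np.c_[f,l]
for x0 in np.arange(-.12,.3,.03):
    r=[]
    for y0 in np.arange(-.18,.36,.03):
        m=(a[:,0]>x0)&(a[:,0]<x0+.03)&(a[:,1]>y0)&(a[:,1]<y0+.03)
        r.append(np.nanmax(P[m][:,2]).round(2) if m.any() else -1)
    print(round(x0,2),r)
shift([.5393,.166,.23],117)
E
```

```text
-0.12 [np.float64(0.68), np.float64(0.68), np.float64(0.01), np.float64(0.01), np.float64(0.01), np.float64(0.01), np.float64(0.07), np.float64(0.01), np.float64(0.01), np.float64(0.11), np.float64(0.17), np.float64(0.19), np.float64(0.18), np.float64(0.11), np.float64(0.11), np.float64(0.11), np.float64(0.05), np.float64(0.0), np.float64(0.0)]
-0.09 [np.float64(0.69), np.float64(0.7), np.float64(0.01), np.float64(0.01), np.float64(0.08), np.float64(0.09), np.float64(0.09), np.float64(0.08), np.float64(0.01), np.float64(0.08), np.float64(0.14), np.float64(0.16), np.float64(0.14), np.float64(0.09), np.float64(0.08), np.float64(0.08), np.float64(0.05), np.float64(0.01), np.float64(0.0)]
-0.06 [np.float64(0.68), np.float64(0.72), np.float64(0.01), np.float64(0.01), np.float64(0.08), np.float64(0.09), np.float64(0.09), np.float64(0.08), np.float64(0.01), np.float64(0.06), np.float64(0.07), np.float64(0.19), np.float64(0.06), np.float64(0.07), np.float64(0.06), np.float64(0.07), np.float64(0.05), np.float64(0.01), np.float64(0.0)]
-0.03 [np.float64(0.56), np.float64(0.74), np.float64(0.01
[... 3095 characters left out ...]
t64(0.01), np.float64(0.32), np.float64(0.38), np.float64(0.38), np.float64(0.38), np.float64(0.32), np.float64(0.31), np.float64(0.22), np.float64(0.01), np.float64(0.05), np.float64(0.0)]
0.27 [-1, np.float64(0.56), np.float64(0.56), np.float64(0.01), np.float64(0.08), np.float64(0.07), np.float64(0.01), np.float64(0.06), np.float64(0.01), np.float64(0.32), np.float64(0.38), np.float64(0.38), np.float64(0.38), np.float64(0.32), np.float64(0.31), np.float64(0.25), np.float64(0.01), np.float64(0.05), np.float64(0.01)]
t 11.3 pos [ 0.6023 -0.0363  0.26  ] yaw 30.5 shift [ 0.0482 -0.2064  0.0295] twist -86.49762194366775 w 0.0256 F [ 1.   0.2 -0.9] q [ 0.28  0.36 -0.37  1.68  0.15  1.11 -1.18]
```

Request:
{"api": "jog_arm", "payload": {
  "targets": [
    [0.003,-0.015,0,-5],
    [0.007,-0.03,0,-11],
    [0.011,-0.045,0,-17],
    [0.014,-0.06,0,-23],
    [0.018,-0.075,0,-29],
    [0.021,-0.09,0,-35],
    [0.024,-0.105,0,-41],
    [0.028,-0.12,0,-47],
    [0.031,-0.135,0,-53],
    [0.035,-0.15,0,-59],
    [0.038,-0.165,0,-65],
    [0.042,-0.18,0,-71],
    [0.045,-0.195,0,-77],
    [0.047,-0.203,0.01,-82],
    [0.048,-0.206,0.02,-86.5],
    [0.048,-0.206,0.03,-86.5],
    [0.048,-0.206,0.03,-86.5]
  ]
}}

```text
time: 13.0
ee_pos: [0.5361, 0.1644, 0.224]
tool_rot: [0.523, 0.852, -0.002, -0.002]
ft_force: [0.1, -0.3, -1.7]
width: 0.0254
```

```bash
python3 - <<'E'
from h import *
for c in("scene","top"): snap(c,c+"5");shift([.5393,.166,.23],117)
a=cv2.imread("pics/scene5.png")[130:280,160:360];b=cv2.imread("pics/top5.png")[160:310,180:380]
cv2.imwrite("pics/c5.png",cv2.resize(np.hstack([a,b]),None,fx=2,fy=2,interpolation=cv2.INTER_CUBIC))
E
```

```text
t 13.05 pos [0.5368 0.1646 0.2251] yaw 116.9 shift [ 0.0001  0.0028 -0.0049] twist -0.10058031204692952 w 0.0259 F [ 0.2  0.2 -1.1] q [ 0.2   0.4  -0.74  1.8   0.31  1.06 -0.18]
t 13.1 pos [0.5373 0.1649 0.2259] yaw 116.91 shift [ 0.      0.0023 -0.0041] twist -0.08766360804679607 w 0.0256 F [-0.2  0.4 -1.2] q [ 0.2   0.4  -0.74  1.8   0.31  1.06 -0.18]
```

View pics/c5.png

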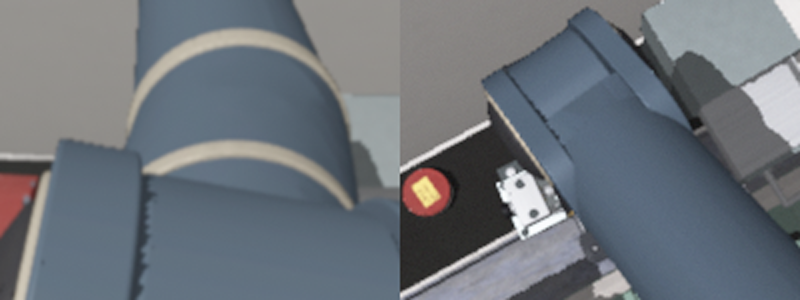

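Request:
{"api": "jog_arm", "payload": {
  "targets": [
    [0,0.002,0,0],
    [0,0.002,0.02,0],
    [0,0.002,0.04,0],
    [0,0.002,0.06,0],
    [0,0.002,0.076,0],
    [0,0.002,0.076,0],
    [0,0.002,0.076,0],
    [0,0.002,0.076,0]
  ]
}}

```text
time: 13.9
ee_pos: [0.54, 0.1669, 0.1517]
tool_rot: [0.522, 0.853, 0.001, 0.001]
ft_force: [-0.2, -0.0, -2.0]
width: 0.0254
```

```bash
python3 - <<'E'
from h import *
for c in("top","top","top"): snap(c,"top6");shift([.5393,.166,.14],117)
E
```

```text
t 13.95 pos [0.5399 0.1669 0.1517] yaw 117.01 shift [-0.0005 -0.001   0.0117] twist 0.00530169835212746 w 0.0257 F [-0.4 -1.1 -2.7] q [ 0.15  0.49 -0.7   1.87  0.39  0.92 -0.25]
t 14.0 pos [0.5398 0.1668 0.1516] yaw 117.0 shift [-0.0005 -0.0009  0.0116] twist 0.002493818634093259 w 0.0258 F [ 0.1 -0.1 -1.9] q [ 0.15  0.49 -0.7   1.87  0.39  0.92 -0.25]
t 14.05 pos [0.5397 0.1668 0.1515] yaw 117.01 shift [-0.0005 -0.0007  0.0115] twist 0.006282672061388439 w 0.0259 F [-0.4  0.6 -2.4] q [ 0.15  0.49 -0.7   1.87  0.39  0.92 -0.25]
```

Request:
{"api": "jog_arm", "payload": {
  "targets": [
    [0,-0.001,0.01,0],
    [0,-0.001,0.017,0],
    [0,-0.001,0.02,0],
    [0,-0.001,0.022,0],
    [0,-0.001,0.024,0],
    [0,-0.001,0.026,0],
    [0,-0.001,0.026,0],
    [0,-0.001,0.026,0]
  ]
}}

```text
time: 14.85
ee_pos: [0.5383, 0.1661, 0.1246]
tool_rot: [0.522, 0.853, 0.0, 0.0]
ft_force: [-0.4, -0.1, -2.3]
width: 0.0259
```

```bash
python3 - <<'E'
from h import *
shift([.5393,.166,.118],117)
E
```

```text
t 14.85 pos [0.5383 0.1661 0.1246] yaw 117.02 shift [-0.0005  0.0008  0.0066] twist 0.017472745904683507 w 0.0259 F [-0.4 -0.1 -2.3] q [ 0.14  0.52 -0.68  1.89  0.42  0.87 -0.28]
```

Request:
{"api": "jog_arm", "payload": {
  "targets": [
    [0,0,0.002,0],
    [0,0,0.003,0],
    [0,0,0.004,0],
    [0,0,0.005,0],
    [0,0,0.005,0],
    [0,0,0.005,0]
  ]
}}

```text
time: 15.45
ee_pos: [0.5382, 0.166, 0.1195]
tool_rot: [0.522, 0.853, -0.0, 0.0]
ft_force: [0.2, -0.4, -2.7]
width: 0.0254
```

Request:
{"api": "jog_arm", "payload": {
  "targets": [
    [0,0,0.001,0],
    [0,0,0.001,0],
    [0,0,0.001,0]
  ]
}}

```text
time: 15.75
ee_pos: [0.5382, 0.166, 0.1185]
tool_rot: [0.522, 0.853, -0.0, 0.0]
ft_force: [-0.0, -0.1, -2.3]
width: 0.0256
```

Request:
{"api": "jog_arm", "payload": {
  "targets": [
    [0,0,0.001,0],
    [0,0,0.001,0],
    [0,0,0.001,0]
  ]
}}

```text
time: 16.05
ee_pos: [0.5383, 0.166, 0.1185]
tool_rot: [0.522, 0.853, -0.0, 0.0]
ft_force: [-1.9, -1.0, 4.9]
width: 0.0259
```

Request:
{"api": "jog_arm", "payload": {
  "targets": [
    [0,0,-0.0005,0],
    [0.002,0,-0.0005,0],
    [0.004,0,-0.0005,0],
    [0.006,0,-0.0005,0],
    [0.008,0,-0.0005,0],
    [0.01,0,-0.0005,0],
    [0.012,0,-0.0005,0],
    [0.014,0,-0.0005,0],
    [0.016,0,-0.0005,0],
    [0.018,0,-0.0005,0],
    [0.019,0,-0.0005,0],
    [0.02,0,-0.0005,0],
    [0.02,0,-0.0005,0]
  ]
}}

```text
time: 17.35
ee_pos: [0.5307, 0.1819, 0.1185]
tool_rot: [0.523, 0.852, -0.001, 0.002]
ft_force: [3.2, -6.9, 7.0]
width: 0.0257
```

```bash
cat >> h.py <<'E'
def jst():
    s=get_state();f,l=uaxes(np.deg2rad(117));p=s["ee_pos"][:2]-np.array([.5266,.191])
    F=s["ft_force"];print("t",round(s["time"],2),"jig xy",(p@f).round(4),(p@l).round(4),"z",s["ee_pos"][2].round(4),"Fx",(F[:2]@f).round(2),"Fy",(F[:2]@l).round(2),"Fz",F[2].round(2),"w",round(s["width"],4),s["tool_rot"].round(3),s["ft_torque"].round(2))
E
python3 -c "
from h import *
jst();snap('top','top7');jst()"
```

```text
t 17.35 jig xy -0.01 0.0005 z 0.1185 Fx -7.58 Fy 0.28 Fz 6.99 w 0.0257 [ 0.523  0.852 -0.001  0.002] [-1.52 -0.86  0.  ]
t 17.4 jig xy -0.0099 0.0005 z 0.1185 Fx -8.38 Fy 0.61 Fz 6.88 w 0.0257 [ 0.523  0.852 -0.001  0.002] [-1.53 -0.88 -0.03]
```

Request:
{"api": "jog_arm", "payload": {
  "targets": [
    [0.001,0,0,0],
    [0.002,0,0,0],
    [0.003,0,0,0],
    [0.004,0,0,0],
    [0.005,0,0,0],
    [0.006,0,0,0],
    [0.006,0,0,0],
    [0.006,0,0,0]
  ]
}}

```text
time: 18.2
ee_pos: [0.5286, 0.186, 0.1185]
tool_rot: [0.523, 0.852, -0.001, 0.002]
ft_force: [4.9, -8.8, 6.9]
width: 0.0259
```

```bash
python3 -c "
from h import *
jst();snap('top','top7');jst()"
```

```text
t 18.2 jig xy -0.0054 0.0005 z 0.1185 Fx -10.07 Fy -0.34 Fz 6.87 w 0.0259 [ 0.523  0.852 -0.001  0.002] [-1.98 -1.12 -0.02]
t 18.25 jig xy -0.0054 0.0005 z 0.1185 Fx -10.32 Fy 0.1 Fz 6.87 w 0.0256 [ 0.523  0.852 -0.001  0.002] [-1.99 -1.12 -0.03]
```

Request:
{"api": "jog_arm", "payload": {
  "targets": [
    [0.001,0,0,0],
    [0.002,0,0,0],
    [0.003,0,0,0],
    [0.004,0,0,0],
    [0.004,0,0,0],
    [0.004,0,0,0]
  ]
}}

```text
time: 18.85
ee_pos: [0.5272, 0.1887, 0.1186]
tool_rot: [0.524, 0.852, -0.002, 0.003]
ft_force: [5.8, -10.8, 7.1]
width: 0.0257
```

```bash
python3 -c "
from h import *
jst()"
```

```text
t 18.85 jig xy -0.0024 0.0005 z 0.1186 Fx -12.27 Fy -0.29 Fz 7.11 w 0.0257 [ 0.524  0.852 -0.002  0.003] [-2.39 -1.23  0.02]
```

Request:
{"api": "jog_arm", "payload": {
  "targets": [
    [0.001,0,0,0],
    [0.002,0,0,0],
    [0.003,0,0,0],
    [0.003,0,0,0],
    [0.003,0,0,0]
  ]
}}

```text
time: 19.35
ee_pos: [0.5262, 0.1907, 0.1186]
tool_rot: [0.524, 0.852, -0.002, 0.003]
ft_force: [4.7, -11.9, 8.8]
width: 0.0256
```

```bash
python3 -c "
from h import *
jst()"
```

```text
t 19.35 jig xy -0.0 0.0005 z 0.1186 Fx -12.78 Fy 1.21 Fz 8.81 w 0.0256 [ 0.524  0.852 -0.002  0.003] [-2.6  -1.36 -0.08]
```

Request:
{"api": "jog_arm", "payload": {
  "targets": [
    [0.001,0,0,0],
    [0.002,0,0,0],
    [0.002,0,0,0],
    [0.002,0,0,0]
  ]
}}

```text
time: 19.75
ee_pos: [0.5255, 0.1921, 0.1186]
tool_rot: [0.524, 0.852, -0.002, 0.004]
ft_force: [5.7, -12.9, 8.4]
width: 0.0259
```

```bash
python3 -c "
from h import *
jst()"
```

```text
t 19.75 jig xy 0.0015 0.0005 z 0.1186 Fx -14.06 Fy 0.73 Fz 8.37 w 0.0259 [ 0.524  0.852 -0.002  0.004] [-2.78 -1.49  0.01]
```

Request:
{"api": "jog_arm", "payload": {
  "targets": [
    [0.001,0,0,0],
    [0.002,0,0,0],
    [0.002,0,0,0],
    [0.002,0,0,0]
  ]
}}

```text
time: 20.15
ee_pos: [0.5248, 0.1932, 0.1186]
tool_rot: [0.524, 0.852, -0.002, 0.004]
ft_force: [6.3, -13.3, 8.0]
width: 0.0256
```

```bash
python3 -c "
from h import *
jst()"
```

```text
t 20.15 jig xy 0.0028 0.0006 z 0.1186 Fx -14.67 Fy 0.44 Fz 8.03 w 0.0256 [ 0.524  0.852 -0.002  0.004] [-3.04 -1.56  0.02]
```

Request:
{"api": "jog_arm", "payload": {
  "targets": [
    [0.001,0,0,0],
    [0.002,0,0,0],
    [0.002,0,0,0],
    [0.002,0,0,0]
  ]
}}

```text
time: 20.55
ee_pos: [0.5248, 0.1933, 0.1186]
tool_rot: [0.525, 0.851, -0.003, 0.005]
ft_force: [7.4, -17.3, 9.6]
width: 0.0255
```

```bash
python3 -c "
from h import *
jst();snap('top','top8');snap('scene','scene8');jst()
a=cv2.imread('pics/scene8.png')[180:280,160:310];b=cv2.imread('pics/top8.png')[190:290,200:350]
cv2.imwrite('pics/c8.png',cv2.resize(np.hstack([a,b]),None,fx=2.6,fy=2.6,interpolation=cv2.INTER_CUBIC))"
```

```text
t 20.55 jig xy 0.0029 0.0005 z 0.1186 Fx -18.77 Fy 1.28 Fz 9.55 w 0.0255 [ 0.525  0.851 -0.003  0.005] [-3.62 -1.87  0.01]
t 20.65 jig xy 0.0029 0.0005 z 0.1186 Fx -18.54 Fy 0.59 Fz 9.1 w 0.0256 [ 0.525  0.851 -0.003  0.005] [-3.56 -1.87  0.02]
```

View pics/c8.png

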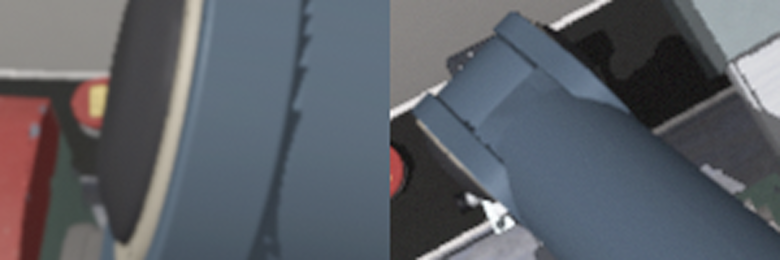

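Request:
{"api": "jog_arm", "payload": {
  "targets": [
    [0.001,0,0,0],
    [0.002,0,0,0],
    [0.003,0,0,0],
    [0.003,0,0,0],
    [0.003,0,0,0],
    [0.003,0,0,0]
  ],
  "grip_force": 50
}}

```text
time: 21.25
ee_pos: [0.5247, 0.1935, 0.1186]
tool_rot: [0.525, 0.851, -0.004, 0.006]
ft_force: [10.2, -21.7, 9.4]
width: 0.0257
```

```bash
python3 -c "
from h import *
jst()
for i in range(4): snap('top','top9');jst()
b=cv2.imread('pics/top9.png')[190:290,200:400]
cv2.imwrite('pics/c9.png',cv2.resize(b,None,fx=4,fy=4,interpolation=cv2.INTER_CUBIC))"
```

```text
t 21.25 jig xy 0.003 0.0006 z 0.1186 Fx -24.0 Fy 0.73 Fz 9.45 w 0.0257 [ 0.525  0.851 -0.004  0.006] [-4.57 -2.29  0.14]
t 21.3 jig xy 0.003 0.0005 z 0.1187 Fx -23.87 Fy 1.18 Fz 10.83 w 0.0257 [ 0.525  0.851 -0.004  0.006] [-4.6  -2.3   0.16]
t 21.35 jig xy 0.003 0.0006 z 0.1186 Fx -24.12 Fy 0.18 Fz 11.0 w 0.0258 [ 0.525  0.851 -0.004  0.006] [-4.53 -2.37  0.13]
t 21.4 jig xy 0.003 0.0006 z 0.1186 Fx -23.02 Fy 0.33 Fz 11.5 w 0.0254 [ 0.525  0.851 -0.004  0.006] [-4.55 -2.27  0.17]
t 21.45 jig xy 0.003 0.0006 z 0.1187 Fx -23.83 Fy 0.19 Fz 10.22 w 0.0256 [ 0.525  0.851 -0.004  0.006] [-4.5  -2.34  0.14]
```

View pics/c9.png

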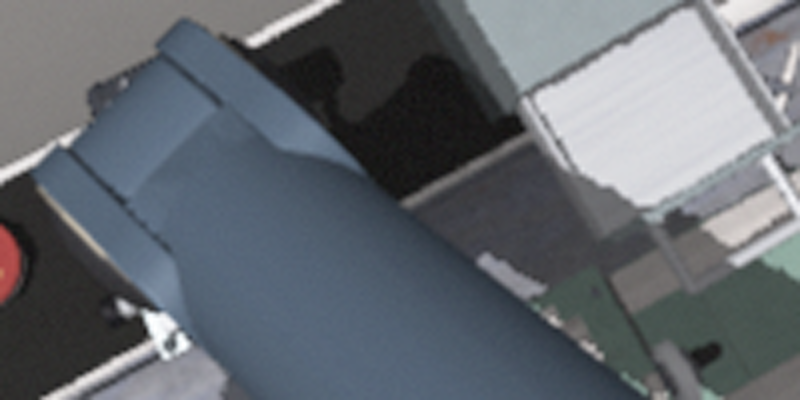

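```bash
python3 -c "
from h import *
a=cv2.imread('pics/top3.png')[250:285,215:255];b=cv2.imread('pics/top9.png')[250:285,215:255]
cv2.imwrite('pics/c10.png',cv2.resize(np.hstack([a,b]),None,fx=10,fy=10,interpolation=cv2.INTER_CUBIC))
f,l=uaxes(np.deg2rad(117))
for x in(.059,.07,.08,.09):
  p=np.array([.5266,.191])+f*x; print(x,(w2px('top',[*p,.094])-[215,250])*10)
"
```

```text
0.059 [215.56112061 126.12813791]
0.07 [170.67985542 147.80794728]
0.08 [129.80638933 167.55179694]
0.09 [ 88.8638706  187.32900235]
```

View pics/c10.png

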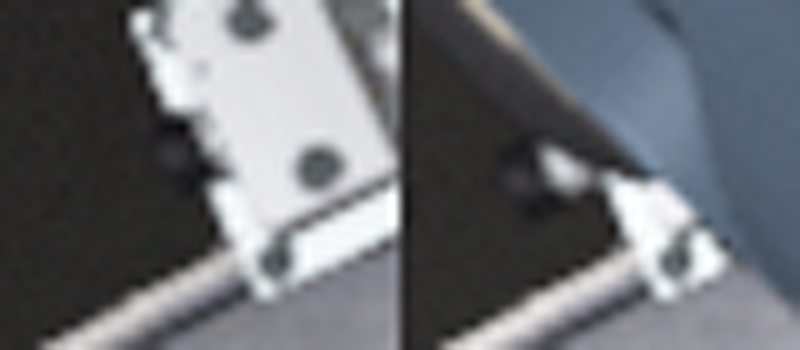

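```bash
python3 -c "
from h import *
jst();print(close_job());jst()"
```

```text
t 21.45 jig xy 0.003 0.0006 z 0.1187 Fx -23.83 Fy 0.19 Fz 10.22 w 0.0256 [ 0.525  0.851 -0.004  0.006] [-4.5  -2.34  0.14]
the job is handed in; nothing more can be done
None
the job is handed in; nothing more can be done
```

I pulled the drawer out to its stop and left it open. I then lifted the tool-holder block out, stood it in the jig channel and slid it along until it met the hard stop. The job is handed in at 21.5 s with the block still gripped and pressed; no verdict came back.

**Drawer:** the handle moved about 87–89 mm and the pull force rose at the end, which is what the stop should feel like. The last picture shows the drawer open and empty.

**Block at the stop:**
- **Stop contact:** the block stopped moving while I kept commanding it forward. The push was about 24 N in total; taking off roughly 10 N for the pin and some friction leaves an estimated 10 N on the stop.
- **Pin:** in the picture its black knob came out of the back of the stop by about 13 mm. That is roughly full travel, but only a coarse reading.
- **Position:** the block stands on the channel floor within about 1 mm of the centre line. It is along the channel to within about 0.01 rad, and the jaws read 25.6 mm on its 26 mm width.

**What didn't agree or couldn't be checked:**
- The tool stopped 3 mm past where I had calculated. I put this down to camera and grasp offset of about 1–3 mm.
- The arm hid the block from both cameras at the end, so how it sits was judged from forces and positions, not seen.

I kept clear of the bottle, tin and tape roll, but did not measure them again at the end.

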